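# Hold the chest lid at its balance point

### The arm

A 7-joint arm with a two-finger parallel gripper is mounted at the origin on the work surface. World frame = base frame: x ahead of the robot, y to its left, z up, the work surface at z = 0. Lengths are in mm, angles in rad, forces in N, time in s.
With the tool pointing down it reaches from about 400 to 875 mm from the base axis. Payload 4.4 kg.
Tool frame: the origin (TCP) lies midway between the tips of the shut fingers; the grasp point (between the pads) lies behind it (ctrl.grip_point_offset is the x of the grasp point in the tool frame, in mm); x points along the fingers, z is the direction in which the jaws open and shut, and the axes are right-handed (so a half turn about x gives the same grasp; the last joint's range is limited). The gripper opens to 85 mm and grips with 20 to 120 N. Pads are 22 mm wide; open, the fingers measure 114 mm over their backs; the gripper's body (76 mm by 85 mm) begins 54 mm behind the grasp point. The pads swing forward as they close: fully open they stand 13 mm farther back than shut.
Start: joints at [1.118, 0.628, 0.038, 1.517, -0.027, 0.996, -0.02], TCP at [245.225, -601.982, 231.313] pointing down, gripper open.
Joint ranges: [-3.06, 3.06], [-0.37, 2.12], [-1.25, 1.32], [0.18, 2.47], [-1.1, 4.24], [0.23, 1.98], [-2.94, 2.94]. Speed limits (rad/s): [2.57, 2.57, 3.14, 3.14, 3.14, 3.14, 3.14].

### API

Orientations are given as [roll, pitch, yaw] about the fixed x, y, z axes, in that order (R = Rz(yaw) Ry(pitch) Rx(roll)).
In Python, from cell import status, eyes, ctrl gives the robot as it stands. The module is installed in compiled form; this text tells all that it offers.
- The arm moves only by the tool apply_moves, never from a script. Its argument "targets" is a list of rows, each a list of 3 entries, a list of its own where there are three numbers: the shift along the tool's x, y, z in mm, then the turn about the tool's x in degrees, then the finger opening in mm, from 0 to 85.4. In form: [[[dx, dy, dz], roll, claw], ...]. A call has 1 to 10 rows; each row shifts and turns the pose as measured when the row begins, along the tool's axes as they then stand; what a row does not reach is not made up. A row lasts 1/8 s, in which the tool goes at most 62.5 mm and 10.7 degrees, less where a joint would pass 70% of its speed; a pose out of reach is approached as far as the arm can. A call is refused whole if a number of a shift passes 62.5 or a number of a turn 10.7, either way. A call with a gripper value outside its range is refused whole. The fingers move at their own pace and stop on an object; the grip force is fixed at half the most. Time passes only in rows, so rows that do not move let the fingers close. It gives the time, the measured TCP pose, the force and the opening at its end, in the units of the state.
- status.read_state(): the state, without advancing time (a new reading comes with each control period).
- eyes.get_image(name): name is "side" or "top" or "wrist"; returns (picture, depth): 420x560x3 uint8, blue, green, red; 420x560 float32, mm along the optical axis (not along the pixel's ray), 0 where there is no reading.
- eyes.camera_params(name): a dict with "fx", "fy", "cx", "cy" (pixels), "dist" ([k1, k2, p1, p2, k3] as OpenCV has them; the pictures are not rectified), "R" (3x3) and "t" (3): a world point X has camera coordinates R X + t. Camera axes: x right, y down, z forward; pixel columns grow to the right and rows downward; lengths in mm; the calibration is good to about 2 mm. A picture is of the moment at which its call begins: read the wrist's pose just before it. camera_params takes no time and is no camera call; for the wrist camera it gives the pose at the moment of the call.
- ctrl.finish_job(): hands the job in, once; it reports no verdict.
The state is a dict: "clock": time; "qpos": joint angles; "qd": joint speeds; "tau": joint torques, N m; "eef_pos": TCP position; "tool_rot": TCP orientation; "force": force on the tool from outside, world axes, zero at the start; "torque": the same for the moment, N m; "width": finger opening in mm.
Only numpy, scipy, OpenCV 4.12 (cv2) and the standard library are available. Lean on these libraries where they do the work, as an engineer would, in place of code of your own. Each camera call takes 0.05 s, during which the arm holds its last target.

### The job

The yellow lid of the plywood parts chest must be held open at rest while a new lid stay is fitted. First take the jar off the lid and stand it gently, wholly on the dark mat; then take the lid's red handle bar, swing the lid up smoothly to its balance point, straight up where it would fall neither way, and keep hold of it there, without ever letting it drop or tip over backwards. Finish while gripping the bar, lid balanced, and leave the sculpture, the flowerpot and the marble tray alone.

Things in the scene. Friction and masses are not known exactly. Their poses are not given: they have to be found in the camera images.
- chest: Open plywood box, fixed to the table, 140 mm (x) by 190 mm (y) by 80 mm high; origin at the centre of its underside, on the table. Its z is up; its -x side is the front with a blue plate (towards the robot, turned up to 0.35 rad). It carries the yellow lid, hinged along the far (+x) top rim. At the start the lid lies shut; its top surface is then 88 mm above the table.
- lid (a joint): Angle of the lid: 0 shut and level, grows as the lid swings up, 1.571 = straight up, the balance point (all its weight is in the lid's own plane, over the hinge); the stop far behind is at 2.7. The hinge is nearly free: below 1.571 the lid falls shut, above it falls over backwards. Lid about 0.25 kg (0.18 to 0.35), 132 mm long from near the hinge, 190 mm wide, 8 mm thick.
- lid_hinge (a point): Point on the hinge axis at the middle of the lid's width, 84 mm above the table, 70 mm along the chest's +x from the chest's centre. Its axes are the lid's: y along the hinge axis, -x towards the handle, z out of the lid's upper face when shut.
- lid_handle (a point): Middle of the red handle bar: a round bar 12 mm in diameter, parallel to the hinge, 90 mm long between two grey arms (78 mm clear between them), 185 mm from the hinge axis in the lid's plane, with a clear gap of 41 mm between bar and lid edge. Shut, it sticks out level in front of the chest, 84 mm above the table with nothing under it; straight up it is 269 mm above the table. The bar turns between gripper pads, so the hand may stay pointing down all along the arc.
- jar: Closed amber jar with a green cap, 52 mm in diameter, 75 mm high, about 0.18 kg, standing on the shut lid; origin at the centre of its underside, z up.
- mat: Square dark grey rubber mat, fixed on the table, 160 by 160 mm, 4 mm thick; origin at the centre of its underside, x and y along its sides. It lies left or right of the chest.
- tower: Sculpture of glued cups (black foot, blue, red and lime cups, blue ball), 110 mm in diameter at the foot, 173 mm high, loose; origin at the centre of its underside. On the other side of the chest from the mat. Not to be moved.
- pot: Upturned taupe flowerpot, 75 mm square, 69 mm high, loose; origin at the centre of its underside. Not to be moved.
- tray: White tray of glass marbles, 100 by 120 mm, 35 mm high, loose; origin at the centre of its underside. Not to be moved.
There are look-alikes about, which are no part of the job. Of the things like the jar, leave any that is blue; of the rest the smaller one is meant.

How it is judged:
By the outcome, as a careful person would: the job done as asked, in the order asked, and still so for the second after the job is handed in, while the arm keeps its last pose, push and grip.
It also fails if it takes over 61 s, if anything falls off the work surface, if the arm or the gripper's body presses on something with over 40 N, if the wrist force passes 120 N, or if a joint passes its speed limit or range.

## Working session

There is one attempt and no reset: what is moved stays moved. The work goes in short steps, Python scripts to look and compute and a tool call to move; the robot and the scene stay as the last step left them, time stands still between calls to the robot, and variables do not carry over. Pictures are saved under pics/ and viewed, and the job is handed in when it is done.

Besides the shell and the picture viewer there is one more tool, called after "Emit:" as name(argument=value, ...) on one line, values as JSON. apply_moves: Moves the arm, as the interface text tells. Its arguments: {"type":"object","properties":{"targets":{"type":"array"}},"required":["targets"]}

```bash
mkdir -p pics; ls; python3 - <<'E'
from cell import status, eyes, ctrl
import cv2, numpy as np, pickle
s=status.read_state(); print(s, ctrl.grip_point_offset)
for n in ["side","top","wrist"]:
    p=eyes.camera_params(n); im,d=eyes.get_image(n)
    print(n,p)
    cv2.imwrite(f"pics/{n}0.png",im); pickle.dump((p,im,d),open(f"pics/{n}0.pkl","wb"))
E
```

```text
pics
{'clock': 0.0, 'qpos': array([ 1.11815628,  0.6293326 ,  0.03842841,  1.51837158, -0.02697234,
        0.99628492, -0.01999122]), 'qd': array([ 0.00125439, -0.00014311, -0.00164549, -0.00038178, -0.00068148,
        0.00095924,  0.00028338]), 'tau': array([-4.14615070e-04, -5.63397110e+01,  1.22598186e+00, -1.93444240e+01,
        1.09501611e-02,  1.03724716e-02, -2.30738300e-05]), 'eef_pos': array([ 245.01382059, -601.38254501,  230.39646096]), 'tool_rot': array([-3.12065605,  1.56891755,  1.97860768]), 'force': array([ 0.14555016,  0.05022703, -0.16557944]), 'torque': array([-0.00932928,  0.02093868, -0.02432968]), 'width': 85.20280700915907} -18.700000000000003
side {'fx': 526.4098732629541, 'fy': 526.4098732629541, 'cx': 284.9450715045002, 'cy': 206.18351669274094, 'dist': array([-0.08942142,  0.        ,  0.        ,  0.        ,  0.        ]), 'R': array([[-0.93490435, -0.35424285,  0.02158391],
       [-0.2086304 ,  0.4993742 , -0.84089165],
       [ 0.2871014 , -0.79065632, -0.54077294]]), 't': array([520.32926607, 182.09707598, 930.17415237])}
top {'fx': 494.35038869518417, 'fy': 494.35038869518417, 'cx': 282.75323110943776, 'cy': 210.6188363887511, 'dist': array([0.02277027, 0.        , 0.        , 0.        , 0.        ]), 'R': array([[ 0.01873693, -0.99968774,  0.01653329],
       [-0.99706731, -0.01990992, -0.07389433],
       [ 0.07420043, -0.01510025, -0.99712902]]), 't': array([ -17.10110321,  564.11930094, 1232.08937041])}
wrist {'fx': 368.43487001221393, 'fy': 368.43487001221393, 'cx': 281.7021623056055, 'cy': 203.78471004031812, 'dist': array([-0.09228499,  0.        ,  0.        ,  0.        ,  0.        ]), 'R': array([[ 0.37852234, -0.92559135, -0.0012221 ],
       [-0.89136818, -0.36488179,  0.2689313 ],
       [-0.24936641, -0.10070716, -0.96315859]]), 't': array([-648.41034061,  -37.08070625,  376.3089143 ])}
```

View pics/side0.png

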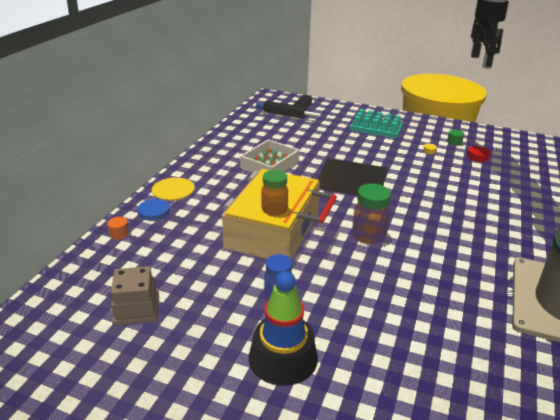

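View pics/top0.png

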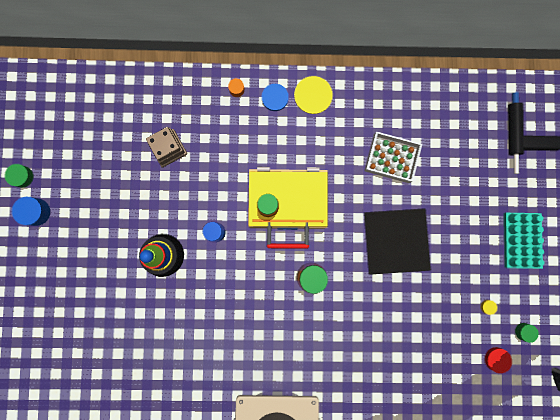

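View pics/wrist0.png

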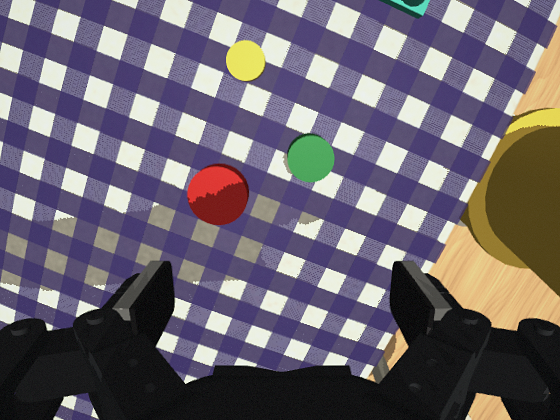

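```bash
cat > h.py <<'E'
import cv2, numpy as np, pickle
def norm(p,uv):
    K=np.array([[p['fx'],0,p['cx']],[0,p['fy'],p['cy']],[0,0,1]])
    return cv2.undistortPoints(np.array([[uv]],float),K,np.array(p['dist']))[0,0]
def ray(p,uv):
    n=norm(p,uv); R=np.array(p['R']);t=np.array(p['t'])
    d=R.T@np.array([n[0],n[1],1]); return -R.T@t, d
def atz(p,uv,z):
    c,d=ray(p,uv); return c+d*(z-c[2])/d[2]
def tri(*obs):
    A=np.zeros((3,3));b=np.zeros(3);L=[]
    for p,uv in obs:
        c,d=ray(p,uv);d=d/np.linalg.norm(d);M=np.eye(3)-np.outer(d,d);A+=M;b+=M@c;L.append((c,M))
    X=np.linalg.solve(A,b); return X.round(1), [round(float(np.linalg.norm(M@(X-c))),1) for c,M in L]
def proj(p,X):
    K=np.array([[p['fx'],0,p['cx']],[0,p['fy'],p['cy']],[0,0,1]])
    return cv2.projectPoints(np.array([X],float),cv2.Rodrigues(np.array(p['R']))[0],np.array(p['t']),K,np.array(p['dist']))[0][0,0]
def load(n): return pickle.load(open(f'pics/{n}.pkl','rb'))
def dpt(p,d,uv):
    n=norm(p,uv); z=float(d[int(round(uv[1])),int(round(uv[0]))]); R=np.array(p['R'])
    return R.T@(np.array([n[0]*z,n[1]*z,z])-np.array(p['t']))
E
python3 - <<'E'
from h import *
im=load('top0')[1]; cv2.imwrite('pics/topc.png',cv2.resize(im[150:310,230:450],None,fx=3.6,fy=3.6,interpolation=cv2.INTER_CUBIC))
im=load('side0')[1]; cv2.imwrite('pics/sidec.png',cv2.resize(im[130:290,200:420],None,fx=3.6,fy=3.6,interpolation=cv2.INTER_CUBIC))
E
```

```text
(no output)
```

View pics/topc.png

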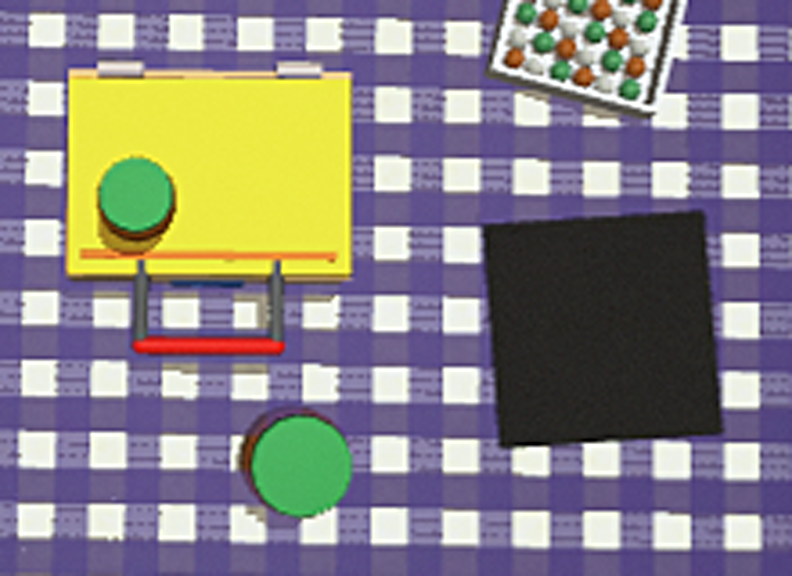

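View pics/sidec.png

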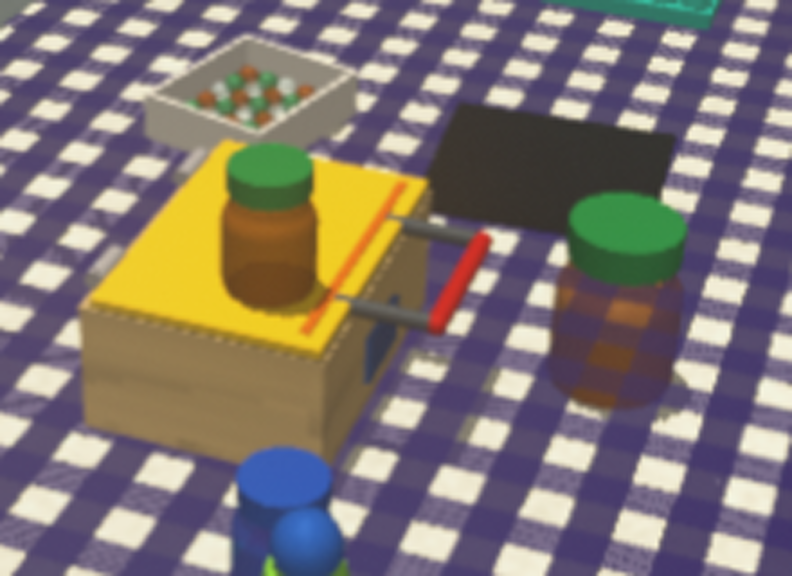

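```bash
python3 - <<'E'
from h import *
T,imT,dT=load('top0'); S,imS,dS=load('side0')
t=lambda u,v:(T,(230+u/3.6-.36,150+v/3.6-.36)); s=lambda u,v:(S,(200+u/3.6-.36,130+v/3.6-.36))
print('cap',tri(t(136,194),s(270,166)))
print('barL',tri(t(136,346),s(437,325)))
print('barR',tri(t(281,347),s(484,240)))
print('bigjar cap',tri(t(301,466),s(628,222)))
for n,c in dict(mA=(485,227),mB=(704,211),mC=(722,432),mD=(500,446)).items(): print(n,atz(*t(*c),4).round(1))
print('mat far corner tri',tri(t(485,227),s(462,103)),tri(t(704,211),s(462,103)))
for n,c in dict(lidFL=(67,274),lidFR=(352,275),lidBR=(350,77),lidBL=(69,77)).items(): print(n,atz(*t(*c),88).round(1))
for uv in [(267.8,203.9),(310,200),(398,241),(287,245),(290,190)]: print(uv, dpt(T,dT,uv).round(1))
print('trayneark', atz(*t(488,72),35).round(1), atz(*t(652,115),35).round(1))
E
```

```text
cap (array([569.2,  30.8, 161.1]), [0.0, 0.0])
barL (array([474.4,  29.8,  85.6]), [0.2, 0.2])
barR (array([476. , -66.6,  82.9]), [0.3, 0.3])
bigjar cap (array([398.6, -79.3, 106. ]), [0.2, 0.2])
mA [ 564.4 -216.6    4. ]
mB [ 579.1 -373.5    4. ]
mC [ 422.  -385.7    4. ]
mD [ 409.1 -228.2    4. ]
mat far corner tri (array([ 545.1, -203.9,   91.7]), [13.2, 13.2]) (array([ 578. , -374.5,    1.7]), [1.3, 1.3])
lidFL [521.4  76.6  88. ]
lidFR [ 524.5 -112.9   88. ]
lidBR [ 657.4 -109.9   88. ]
lidBL [653.4  78.4  88. ]
(267.8, 203.9) [568.3  29.9 163. ]
(310, 200) [585.9 -69.9  92. ]
(398, 241) [ 493.4 -303.2    4.9]
(287, 245) [477.3 -16.8  88.9]
(290, 190) [609.4 -21.7  88.8]
trayneark [ 671.3 -212.3   35. ] [ 643.2 -327.7   35. ]
```

```bash
cat >> h.py <<'E'
from scipy.spatial.transform import Rotation as Ro
def go(s,X,ang=None):
    """shift in tool axes to world TCP X; turn to make tool z along world dir ang (rad from +x), mod pi"""
    R=Ro.from_euler('xyz',s['tool_rot']).as_matrix()
    d=R.T@(np.array(X)-s['eef_pos']); r=None
    if ang is not None:
        # wanted z dir
        w=np.array([np.cos(ang),np.sin(ang),0]); l=R.T@w
        a=np.degrees(np.arctan2(-l[1],l[2])); a=(a+90)%180-90; r=a
    return d.round(1), r, R.round(3).tolist()
E
python3 - <<'E'
from h import *
from cell import status
s=status.read_state(); d,r,R=go(s,[569,30,220],0.017); print(d,r,R, s['qpos'].round(2))
E
```

```text
[  11.2  538.3 -462.6] -68.80787063716429 [[-0.001, 0.926, 0.377], [0.001, 0.377, -0.926], [-1.0, -0.0, -0.001]] [ 1.12  0.63  0.04  1.52 -0.03  1.   -0.02]
```

Emit:
apply_moves(targets=[[[0,25,-3],-2.5,85],[[0,45,-5],-4.5,85],[[0,58,-8],-5.3,85],[[0,58,-8],-5.3,85],[[0,58,-8],-5.3,85],[[0,58,-8],-5.3,85],[[0,58,-8],-5.3,85],[[0,58,-8],-5.3,85],[[0,45,-6],-4.5,85],[[0,20,-3],-2,85]])

```text
clock: 1.4
eef_pos: [561.0, -206.9, 230.5]
tool_rot: [1.395, 1.559, 1.055]
force: [-0.1, -0.4, 0.3]
width: 85.1
```

```bash
python3 - <<'E'
from h import *
from cell import status
s=status.read_state(); d,r,R=go(s,[569,30,231],0.017); print(d,r,R, s['qpos'].round(2))
d,r,R=go(s,[530,20,231],0.017);print(d)
E
```

```text
[  1.9 226.  -71.5] -20.45326561299376 [[0.006, 0.333, 0.943], [0.01, 0.943, -0.334], [-1.0, 0.011, 0.002]] [ 0.44  0.56 -0.2   1.67  0.12  0.93 -0.14]
[   1.6  203.6 -104.9]
```

Emit:
apply_moves(targets=[[[0,25,-3],-2,85],[[0,45,-9],-5,85],[[0,55,-12],-6,85],[[0,45,-9],-4,85],[[0,25,-6],-3,85],[[0,8,-2],-1,85]])

```text
clock: 2.15
eef_pos: [559.5, 3.6, 232.0]
tool_rot: [0.833, 1.562, 0.872]
force: [-0.5, -0.7, 0.5]
width: 84.9
```

```bash
python3 - <<'E'
from h import *
from cell import status,eyes
s=status.read_state(); d,r,R=go(s,[569,30.5,170],0.017); print(s['eef_pos'],d,r,R)
p=eyes.camera_params("wrist"); im,dd=eyes.get_image("wrist"); pickle.dump((p,im,dd),open("pics/w1.pkl","wb")); cv2.imwrite("pics/w1.png",im)
E
```

```text
[559.51162352   3.57331122 232.02799662] [62.3 26.1 10.2] 1.276196204836296 [[0.006, -0.039, 0.999], [0.007, 0.999, 0.039], [-1.0, 0.006, 0.006]]
```

View pics/w1.png

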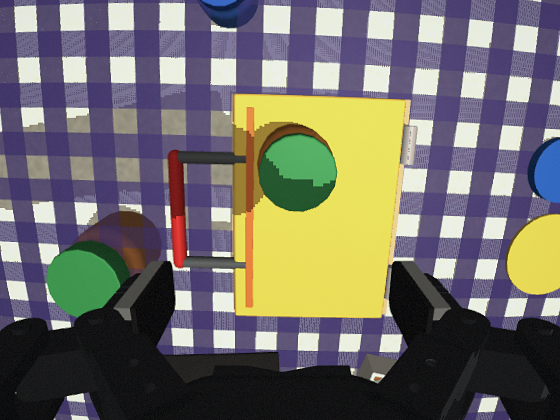

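```bash
python3 - <<'E'
from h import *
T,imT,dT=load('top0'); W,im,dd=load('w1'); S=load('side0')[0]
t=lambda u,v:(T,(230+u/3.6-.36,150+v/3.6-.36)); s=lambda u,v:(S,(200+u/3.6-.36,130+v/3.6-.36))
print('cap',tri(t(136,194),(W,(297.5,172))),tri(t(136,194),(W,(297.5,172)),s(270,166)), atz(W,(297.5,172),163))
print('barL',tri((W,(175,154)),s(437,325)),atz(W,(175,154),84))
print('barR',tri((W,(180.5,264)),s(484,240)),atz(W,(180.5,264),84))
print('lid FL',[atz(W,u,88).round(1) for u in [(234.5,95),(236,316.5),(384,317.5),(403,100)]])
print(dpt(W,dd,(297,172)),dpt(W,dd,(178,210)),dpt(W,dd,(350,220)))
E
```

```text
cap (array([568.2,  31.1, 154.7]), [1.6, 1.6]) (array([568. ,  31.8, 161.7]), [1.5, 2.1, 0.7]) [566.07061714  32.92115261 163.        ]
barL (array([473.8,  30. ,  86. ]), [0.3, 0.3]) [472.92070891  29.52423342  84.        ]
barR (array([475.1, -64.2,  84.9]), [0.7, 0.7]) [474.22554393 -65.01716067  84.        ]
lid FL [array([520.1,  76.2,  88. ]), array([ 522.7, -111.9,   88. ]), array([ 654.7, -108.7,   88. ]), array([647.8,  78.4,  88. ])]
[565.86748914  32.62615006 161.42400891] [474.91369151 -15.53887149  87.62236484] [615.81050965 -19.28191521  85.31778019]
```

Emit:
apply_moves(targets=[[[0,18,5],0.8,85],[[5,10,3],0.4,85],[[20,0.5,0.5],0,85],[[30,0,0],0,85]])

```text
clock: 2.7
eef_pos: [570.5, 24.6, 177.1]
tool_rot: [0.105, 1.56, 0.11]
force: [-0.2, 0.0, -0.5]
width: 85.2
```

```bash
python3 - <<'E'
from h import *
from cell import status,eyes
s=status.read_state(); d,r,R=go(s,[567.5,31.8,102],0.015); print(s['eef_pos'],d,r)
E
```

```text
[570.4823626   24.60444936 177.1308132 ] [75.1  7.1 -3.8] -0.5611179942110311
```

Emit:
apply_moves(targets=[[[10,7,-3],-0.4,85],[[0,1,0],0,85]])

```text
clock: 2.95
eef_pos: [566.2, 30.1, 164.6]
tool_rot: [-0.147, 1.565, -0.139]
force: [0.6, 0.0, 0.0]
width: 84.8
```

```bash
python3 - <<'E'
from h import *
from cell import status,eyes
s=status.read_state(); d,r,R=go(s,[567.5,31.8,102],0.015); print(s['eef_pos'],d,r)
p=eyes.camera_params("wrist"); im,dd=eyes.get_image("wrist"); pickle.dump((p,im,dd),open("pics/w2.pkl","wb")); cv2.imwrite("pics/w2.png",im)
E
```

```text
[566.15392355  30.08971628 164.62863281] [62.6  1.8  1. ] -0.34898163171331475
```

View pics/w2.png

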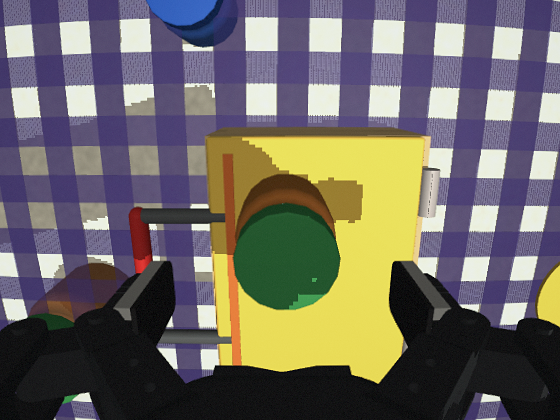

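Emit:
apply_moves(targets=[[[15,2,1],0,85],[[25,0,0],0,85],[[18,0,0],0,85],[[5,0,0],0,85],[[0,0,0],0,85]])

```text
clock: 3.62
eef_pos: [571.1, 31.7, 101.7]
tool_rot: [-0.093, 1.557, -0.085]
force: [-0.5, -0.7, 0.0]
width: 84.7
```

```bash
python3 - <<'E'
from h import *
from cell import status,eyes
s=status.read_state(); d,r,R=go(s,[568,31.8,102],0.015); print(s['eef_pos'],d,r)
E
```

```text
[571.10780927  31.6542977  101.6792248 ] [-0.4  0.2 -3.1] -0.42883539774277324
```

Close, correcting x a little.

Emit:
apply_moves(targets=[[[0,0,-3],0,70],[[0,0,0],0,58],[[0,0,0],0,48],[[0,0,0],0,44],[[0,0,0],0,44],[[0,0,0],0,44]])

```text
clock: 4.38
eef_pos: [568.8, 31.6, 103.6]
tool_rot: [-0.07, 1.554, -0.063]
force: [-1.0, 0.5, 0.2]
width: 50.2
```

```bash
python3 - <<'E'
from h import *
from cell import status,eyes
s=status.read_state(); d,r,R=go(s,[568,31.8,102],0.015); print(s['eef_pos'],s['force'],s['width'],d,r)
p=eyes.camera_params("wrist"); im,dd=eyes.get_image("wrist"); cv2.imwrite("pics/w3.png",im)
im,dd=eyes.get_image("side"); cv2.imwrite("pics/s3.png",im)
E
```

```text
[568.79493489  31.62009437 103.55215807] [-1.00411492  0.45785164  0.17559552] 50.16795255800654 [ 1.5  0.2 -0.8] -0.44804339576595
```

View pics/s3.png

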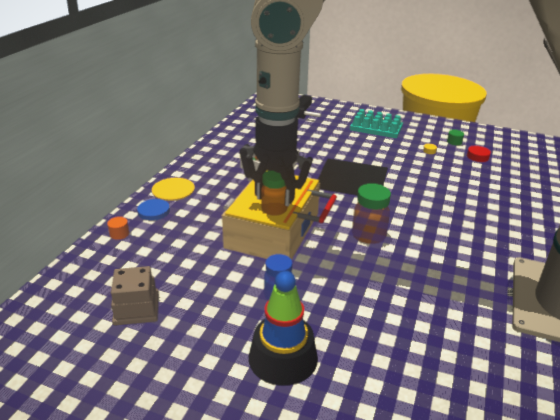

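Emit:
apply_moves(targets=[[[-10,0,0],0,44],[[-25,0,0],0,44],[[-30,0,0],0,44],[[-15,0,0],0,44],[[0,0,0],0,44]])

```text
clock: 5.1
eef_pos: [566.8, 31.6, 186.6]
tool_rot: [-0.086, 1.556, -0.079]
force: [0.7, -0.2, -2.2]
width: 50.0
```

```bash
python3 - <<'E'
from h import *
from cell import status,eyes
s=status.read_state(); d,r,R=go(s,[494,-301,s['eef_pos'][2]],0.015); print(s['eef_pos'],s['force'],s['width'],d,r)
im,dd=eyes.get_image("side"); cv2.imwrite("pics/s4.png",im[60:300,150:450])
E
```

```text
[566.82356981  31.60892096 186.560519  ] [ 0.6667772  -0.17368191 -2.22614907] 50.00586008792936 [  -0.7 -332.1  -75.3] -0.437337012694627
```

View pics/s4.png

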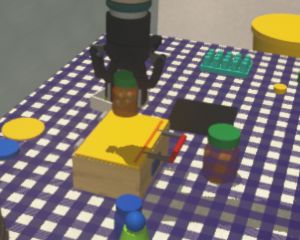

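Emit:
apply_moves(targets=[[[0,-12,-3],0,44],[[0,-25,-5],0,44],[[0,-38,-8],0,44],[[0,-45,-10],0,44],[[0,-48,-11],0,44],[[0,-48,-11],0,44],[[0,-45,-10],0,44],[[0,-38,-9],0,44],[[0,-25,-5],0,44],[[0,-10,-3],0,44]])

```text
clock: 6.4
eef_pos: [480.4, -319.5, 173.9]
tool_rot: [2.982, 1.563, 2.986]
force: [-0.7, 0.6, -2.7]
width: 50.3
```

```bash
python3 - <<'E'
from h import *
from cell import status,eyes
s=status.read_state(); d,r,R=go(s,[494,-301,60],0.015); print(s['eef_pos'],s['force'],s['width'],d,r,R)
E
```

```text
[ 480.38137908 -319.50456774  173.87420802] [-0.68505895  0.62719141 -2.68751661] 50.271542419719204 [113.8  18.3  14.6] -0.6011974970783314 [[-0.008, -0.005, 1.0], [0.001, 1.0, 0.005], [-1.0, 0.001, -0.008]]
```

Emit:
apply_moves(targets=[[[10,8,7],0,44],[[25,8,6],0,44],[[35,2,2],0,44],[[30,0,0],0,44],[[15,0,0],0,44],[[4,0,0],0,44],[[0,0,0],0,44]])

```text
clock: 7.28
eef_pos: [499.1, -287.6, 48.5]
tool_rot: [2.16, 1.559, 2.177]
force: [0.7, -0.4, -2.6]
width: 50.0
```

```bash
python3 - <<'E'
from h import *
from cell import status,eyes
s=status.read_state(); d,r,R=go(s,[494,-301,20],0.015); print(s['eef_pos'],s['force'],s['width'],d,r)
for n in ["side","top"]:
    p=eyes.camera_params(n); im,dd=eyes.get_image(n); pickle.dump((p,im,dd),open(f"pics/{n}5.pkl","wb"))
    c=(320,120) if n=='side' else (340,180)
    cv2.imwrite(f"pics/{n}5.png",cv2.resize(im[c[1]:c[1]+110,c[0]:c[0]+140],None,fx=5,fy=5))
E
```

```text
[ 499.0862832  -287.56265936   48.51771722] [ 0.65078981 -0.41482954 -2.60267859] 50.01623316560756 [ 28.4 -13.6  -5.1] 0.07649454560650781
```

View pics/side5.png

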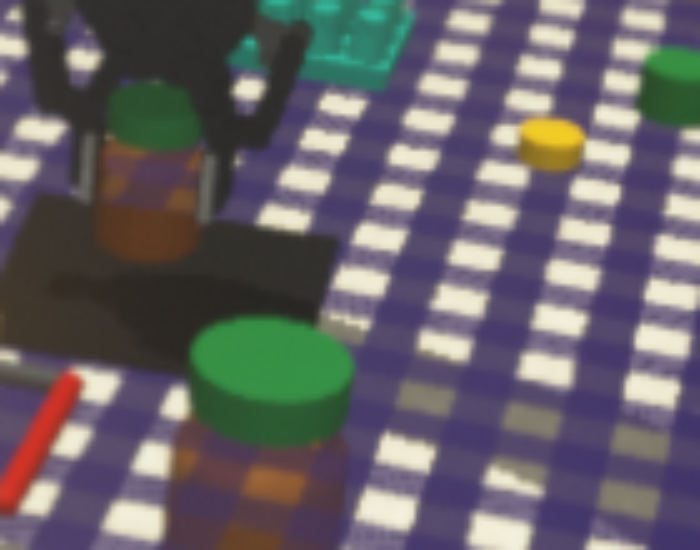

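Emit:
apply_moves(targets=[[[5,-8,-3],0,44],[[10,-6,-2],0,44],[[5,0,0],0,44],[[0,0,0],0,44]])

```text
clock: 7.88
eef_pos: [494.4, -305.1, 29.2]
tool_rot: [2.025, 1.563, 2.038]
force: [-0.6, -0.5, -2.3]
width: 50.1
```

Emit:
apply_moves(targets=[[[4,1,0],0,44],[[2,1,0],0,44],[[1.5,0,0],0,44]])

```text
clock: 8.25
eef_pos: [494.7, -302.4, 21.3]
tool_rot: [1.955, 1.563, 1.969]
force: [-0.9, -0.1, -2.1]
width: 50.0
```

Emit:
apply_moves(targets=[[[1,0,0],0,44],[[0.5,0,0],0,44]])

```text
clock: 8.5
eef_pos: [494.9, -302.2, 19.8]
tool_rot: [1.942, 1.563, 1.956]
force: [-1.2, 0.4, 1.8]
width: 50.2
```

Emit:
apply_moves(targets=[[[0,0,0],0,51],[[0,0,0],0,54],[[0,0,0],0,62],[[0,0,0],0,75],[[0,0,0],0,85],[[0,0,0],0,85]])

```text
clock: 9.25
eef_pos: [495.9, -302.8, 20.9]
tool_rot: [1.672, 1.565, 1.687]
force: [0.1, 0.3, 0.4]
width: 84.8
```

Emit:
apply_moves(targets=[[[-8,0,0],0,85],[[-20,0,0],0,85],[[-35,0,0],0,85],[[-45,0,0],0,85],[[-35,0,0],0,85],[[-15,0,0],0,85]])

```text
clock: 10.0
eef_pos: [495.3, -303.2, 184.4]
tool_rot: [1.914, 1.563, 1.929]
force: [0.3, -0.2, -0.3]
width: 84.9
```

```bash
python3 - <<'E'
from h import *
from cell import status,eyes
s=status.read_state(); d,r,R=go(s,[474.8,-17.8,180],0.015); print(s['eef_pos'],s['force'],s['width'],d,r)
for n in ["side","top","wrist"]:
    p=eyes.camera_params(n); im,dd=eyes.get_image(n); pickle.dump((p,im,dd),open(f"pics/{n}6.pkl","wb"))
    c={'side':(320,120),'top':(340,180),'wrist':(0,0)}[n]
    cv2.imwrite(f"pics/{n}6.png",cv2.resize(im[c[1]:c[1]+110,c[0]:c[0]+140],None,fx=5,fy=5) if n!='wrist' else im)
E
```

```text
[ 495.29403973 -303.1970115   184.4195192 ] [ 0.25830889 -0.15133164 -0.26429323] 84.9412226367887 [  6.4 285.6 -16.2] -0.007847059324163297
```

View pics/side6.png

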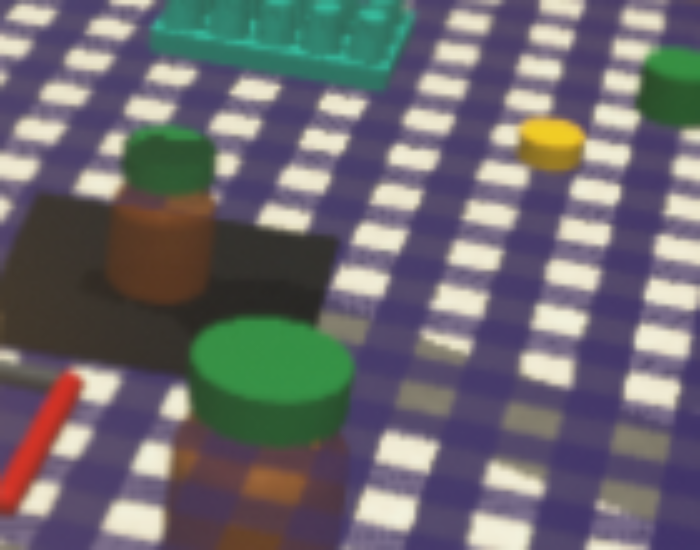

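View pics/wrist6.png

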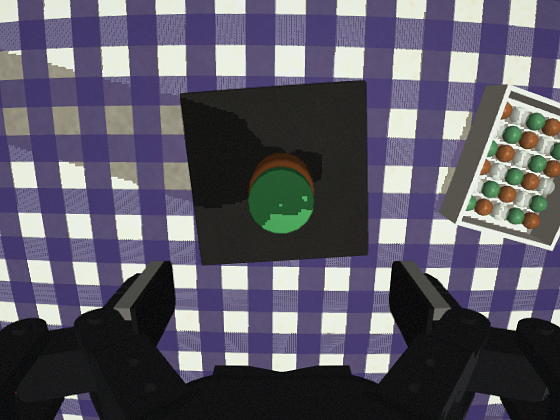

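Emit:
apply_moves(targets=[[[0,15,-1],0,60],[[0,30,-2],0,40],[[0,42,-3],0,40],[[0,45,-3],0,40],[[0,45,-3],0,40],[[0,40,-3],0,40],[[0,28,-2],0,40],[[0,12,-1],0,40],[[0,2,0],0,40]])

```text
clock: 11.28
eef_pos: [461.1, -27.3, 173.7]
tool_rot: [2.569, 1.536, 2.589]
force: [0.0, 0.2, -0.5]
width: 40.0
```

```bash
python3 - <<'E'
from h import *
from cell import status,eyes
s=status.read_state(); d,r,R=go(s,[474.8,-17.8,66],0.015); print(s['eef_pos'],s['force'],s['width'],d,r)
for n in ["wrist"]:
    p=eyes.camera_params(n); im,dd=eyes.get_image(n); pickle.dump((p,im,dd),open(f"pics/{n}7.pkl","wb"))
    cv2.imwrite(f"pics/{n}7.png",im)
E
```

```text
[461.06223927 -27.27837447 173.66675744] [ 0.02315974  0.24495279 -0.45623566] 39.97047334318458 [107.4   7.2  17. ] 0.28249402371784527
```

View pics/wrist7.png

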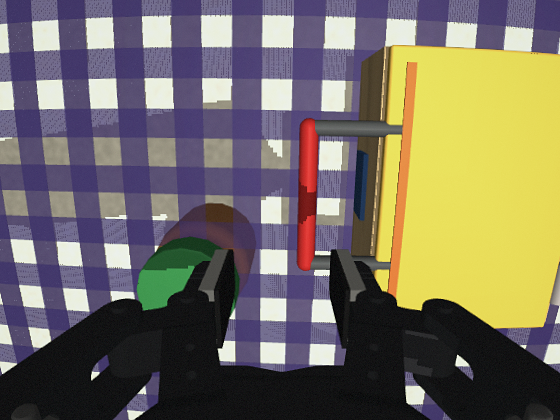

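```bash
python3 - <<'E'
from h import *
from cell import status
T=load('top0')[0]; S=load('side0')[0]; W,im,dd=load('wrist7'); W1=load('w1')[0]
t=lambda u,v:(T,(230+u/3.6-.36,150+v/3.6-.36)); s=lambda u,v:(S,(200+u/3.6-.36,130+v/3.6-.36))
print('L',tri((W,(308.5,122)),s(437,325),(W1,(175,154))),atz(W,(308.5,122),84).round(1))
print('R',tri((W,(305,267)),s(484,240),(W1,(180.5,264))),atz(W,(305,267),84).round(1))
print(dpt(W,dd,(307,195)))
st=status.read_state(); print(go(st,[474.5,-17.8,66],.015))
E
```

```text
L (array([473.1,  30.3,  86.1]), [1.3, 0.9, 0.7]) [472.   30.6  84. ]
R (array([474.5, -65.1,  84.2]), [1.3, 1.4, 0.3]) [473.5 -66.   84. ]
[472.59275008 -14.57606847  88.47993741]
(array([107.4,   7.5,  16.6]), np.float64(0.23924729471714556), [[-0.029, -0.019, 0.999], [0.018, 1.0, 0.02], [-0.999, 0.019, -0.029]])
```

Emit:
apply_moves(targets=[[[5,5,9],0.2,40],[[10,3,6],0,40],[[20,0,1],0,40],[[0,0,0],0,40]])

```text
clock: 11.82
eef_pos: [478.2, -21.5, 135.6]
tool_rot: [2.598, 1.537, 2.608]
force: [0.6, -0.7, -0.9]
width: 40.0
```

```bash
python3 - <<'E'
from h import *
from cell import status,eyes
s=status.read_state(); d,r,R=go(s,[473.4,-17.3,66],0.015); print(s['eef_pos'],s['force'],s['width'],d,r,R[0])
E
```

```text
[478.20299489 -21.54875506 135.56155708] [ 0.55380296 -0.66650971 -0.9118463 ] 40.03945392734545 [69.7  3.1 -2.8] -0.3322358311845619 [-0.029, -0.009, 1.0]
```

Emit:
apply_moves(targets=[[[15,3,-2],0,40],[[20,0,-1],0,40],[[15,0,0],0,40],[[0,0,0],0,40]])

```text
clock: 12.32
eef_pos: [476.1, -19.0, 85.3]
tool_rot: [2.565, 1.54, 2.572]
force: [0.1, -0.8, -0.4]
width: 40.0
```

```bash
python3 - <<'E'
from h import *
from cell import status,eyes
s=status.read_state(); d,r,R=go(s,[473.4,-17.3,66],0.015); print(s['eef_pos'],s['force'],s['width'],d,r,R[0])
for n in ["wrist","side"]:
    p=eyes.camera_params(n); im,dd=eyes.get_image(n); pickle.dump((p,im,dd),open(f"pics/{n}8.pkl","wb"))
    cv2.imwrite(f"pics/{n}8.png",im if n=='wrist' else cv2.resize(im[110:290,200:420],None,fx=3,fy=3))
E
```

```text
[476.1463029  -19.02476025  85.26026781] [ 0.07878033 -0.81864138 -0.42263025] 39.96529944883131 [19.4  1.4 -2.2] -0.5101218712824362 [-0.026, -0.006, 1.0]
```

View pics/wrist8.png

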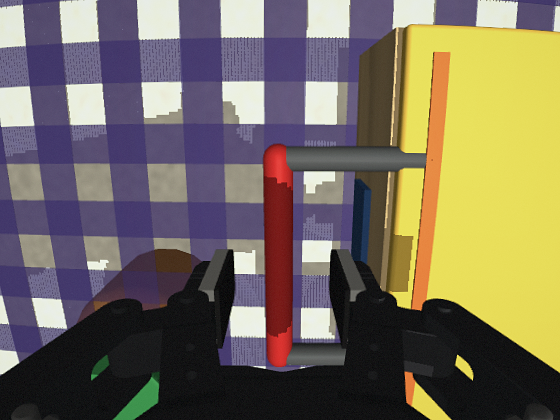

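View pics/side8.png

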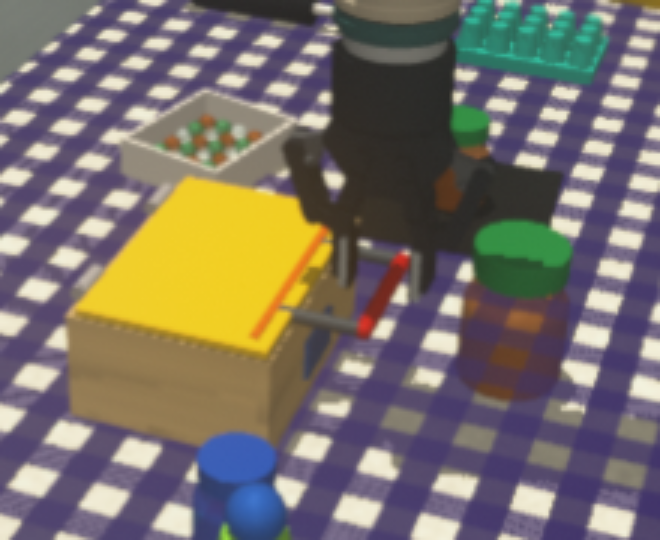

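Emit:
apply_moves(targets=[[[9,1,-2],-0.4,40],[[8,0.5,-0.5],0,40],[[2,0,0],0,40],[[0,0,0],0,40]])

```text
clock: 12.92
eef_pos: [474.9, -17.2, 67.3]
tool_rot: [2.466, 1.544, 2.479]
force: [-0.4, 0.6, -0.1]
width: 39.7
```

```bash
python3 - <<'E'
from h import *
from cell import status,eyes
s=status.read_state(); d,r,R=go(s,[473.4,-17.3,66],0.015); print(s['eef_pos'],s['force'],s['width'],d,r,R[0])
for n in ["wrist"]:
    p=eyes.camera_params(n); im,dd=eyes.get_image(n); pickle.dump((p,im,dd),open(f"pics/{n}9.pkl","wb"))
    cv2.imwrite(f"pics/{n}9.png",im[140:])
E
```

```text
[474.85150731 -17.24600816  67.28219327] [-0.39302313  0.58566958 -0.09846941] 39.6804659494575 [ 1.3 -0.1 -1.4] -0.10826217514862435 [-0.021, -0.013, 1.0]
```

View pics/wrist9.png

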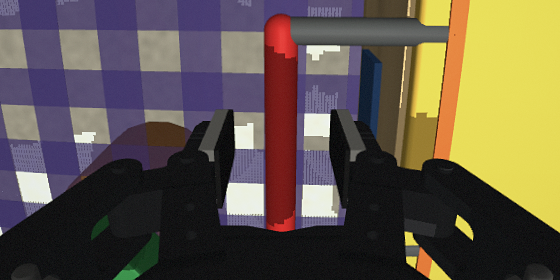

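Emit:
apply_moves(targets=[[[1,0,-1],0,30],[[0,0,0],0,20],[[0,0,0],0,10],[[0,0,0],0,5],[[0,0,0],0,5],[[0,0,0],0,5]])

```text
clock: 13.72
eef_pos: [474.4, -17.2, 66.8]
tool_rot: [2.429, 1.545, 2.442]
force: [-0.2, 0.2, 0.3]
width: 9.7
```

```bash
python3 - <<'E'
from h import *
from cell import status,eyes
s=status.read_state(); d,r,R=go(s,[473.4,-17.3,66],0.015); print(s['eef_pos'],s['force'],s['width'],d,r,R,s['qpos'].round(2))
for n in ["wrist","side"]:
    p=eyes.camera_params(n); im,dd=eyes.get_image(n); pickle.dump((p,im,dd),open(f"pics/{n}10.pkl","wb"))
    cv2.imwrite(f"pics/{n}10.png",im[140:] if n=='wrist' else cv2.resize(im[110:290,200:420],None,fx=3,fy=3))
E
```

```text
[474.37978423 -17.22689879  66.76123593] [-0.18104201  0.19816491  0.29799784] 9.66089963881137 [ 0.8 -0.1 -1. ] -0.12158398389961178 [[-0.02, -0.013, 1.0], [0.017, 1.0, 0.013], [-1.0, 0.017, -0.02]] [ 0.14  0.68 -0.22  2.11  0.31  0.4  -0.31]
```

View pics/side10.png

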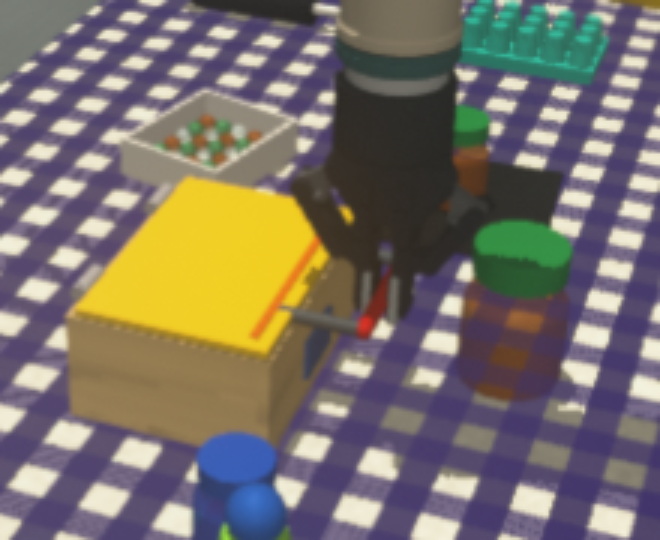

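```bash
cat > arc.py <<'E'
from h import *
from cell import status
import sys
C=np.array([659.4,-14.4,66.8]); ex=np.array([1,.015,0])/np.hypot(1,.015)
def P(th): return C+185*(-np.cos(th)*ex+np.sin(th)*np.array([0,0,1]))
if __name__=='__main__':
    s=status.read_state(); R=Ro.from_euler('xyz',s['tool_rot']).as_matrix()
    v=s['eef_pos']-C; th=np.arctan2(v[2],-v@ex); print('clock',s['clock'],'theta',np.degrees(th).round(2),'rad',np.hypot(v[2],v@ex).round(2),'y',v[1].round(1),'F',s['force'].round(1),s['torque'].round(2),'w',round(s['width'],1),'yaw err',round(go(s,[0,0,0],.015)[1],2))
    pos=s['eef_pos']; t=th
    for d in map(float,sys.argv[1:]):
        t+=np.radians(d); n=P(t); print(np.degrees(t).round(1),(R.T@(n-pos)).round(1)); pos=n
E
python3 arc.py .5 1 1.5 2 2.5 3
```

```text
clock 13.825 theta -0.01 rad 185.03 y -2.8 F [-0.7 -0.4  0.2] [ 0.05  0.   -0.03] w 9.5 yaw err -0.12
0.5 [-1.6  0.1  0. ]
1.5 [-3.2  0.1 -0. ]
3.0 [-4.8  0.1  0.1]
5.0 [-6.4  0.1  0.3]
7.5 [-8.   0.1  0.7]
10.5 [-9.6  0.2  1.3]
```

Emit:
apply_moves(targets=[[[-1.6,0,0],0,5],[[-3,0,0],0,5],[[-4.8,0,0],0,5],[[-6.4,0,0.3],0,5]])

```text
clock: 14.32
eef_pos: [474.9, -17.2, 82.8]
tool_rot: [2.438, 1.544, 2.451]
force: [2.7, 1.4, -4.3]
width: 9.7
```

```bash
python3 arc.py 2.5 3 3 3 3 3 
```

```text
clock 14.325 theta 4.96 rad 185.21 y -2.8 F [ 2.7  1.4 -4.3] [ 0.03  0.05 -0.02] w 9.7 yaw err -0.12
7.5 [-8.   0.2  0.9]
10.5 [-9.6  0.2  1.3]
13.5 [-9.5  0.2  1.8]
16.5 [-9.4  0.2  2.3]
19.5 [-9.3  0.2  2.8]
22.5 [-9.1  0.2  3.3]
```

Emit:
apply_moves(targets=[[[-8,0.1,0.9],0,5],[[-9.5,0.1,1.3],0,5],[[-9.5,0.1,1.8],0,5],[[-9.4,0.1,2.3],0,5]])

```text
clock: 14.82
eef_pos: [482.3, -17.1, 121.9]
tool_rot: [2.424, 1.544, 2.438]
force: [1.3, -0.5, -2.9]
width: 9.9
```

```bash
python3 arc.py 3 3 3 3 3 3; python3 - <<'E'
from h import *
from cell import eyes
im,dd=eyes.get_image('side'); cv2.imwrite("pics/s11.png",cv2.resize(im[110:290,200:420],None,fx=3,fy=3))
E
```

```text
clock 14.825 theta 17.27 rad 185.52 y -2.7 F [ 1.3 -0.5 -2.9] [ 0.08 -0.19 -0.06] w 9.9 yaw err -0.11
20.3 [-9.1  0.2  3.4]
23.3 [-9.1  0.2  3.4]
26.3 [-8.9  0.2  3.9]
29.3 [-8.7  0.2  4.3]
32.3 [-8.4  0.2  4.8]
35.3 [-8.2  0.2  5.2]
```

View pics/s11.png

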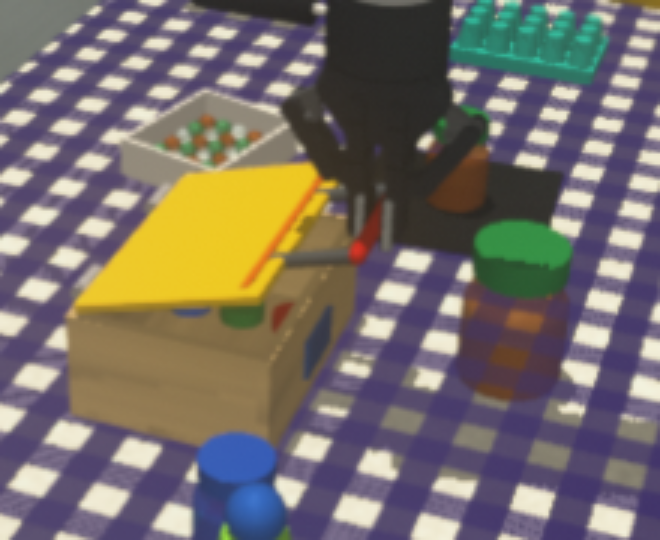

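Emit:
apply_moves(targets=[[[-9,0,3.4],0,5],[[-9,0,3.5],0,5],[[-8.9,0,3.9],0,5],[[-8.7,0,4.3],0,5],[[-8.4,0,4.8],0,5]])

```text
clock: 15.5
eef_pos: [503.0, -16.9, 168.7]
tool_rot: [2.471, 1.541, 2.484]
force: [0.1, 1.8, -3.0]
width: 9.6
```

```bash
python3 arc.py 3 3 3 3 3 3
```

```text
clock 15.5 theta 33.08 rad 186.7 y -2.5 F [ 0.1  1.8 -3. ] [ 0.3   0.16 -0.08] w 9.6 yaw err -0.08
36.1 [-7.2  0.3  6.8]
39.1 [-7.8  0.2  5.7]
42.1 [-7.5  0.1  6.1]
45.1 [-7.2  0.1  6.5]
48.1 [-6.8  0.1  6.9]
51.1 [-6.4  0.1  7.2]
```

Emit:
apply_moves(targets=[[[-7.8,0.2,6],0,5],[[-7.8,0.1,6],0,5],[[-7.5,0,6.2],0,5],[[-7.2,0,6.5],0,5],[[-6.8,0,6.9],0,5]])

```text
clock: 16.12
eef_pos: [533.7, -16.6, 207.1]
tool_rot: [2.619, 1.534, 2.633]
force: [-5.2, 2.7, 1.2]
width: 9.9
```

```bash
python3 arc.py 3 3 3 3 3 3
```

```text
clock 16.125 theta 48.13 rad 188.35 y -2.2 F [-5.2  2.7  1.2] [ 0.39  1.05 -0.02] w 9.9 yaw err -0.08
51.1 [-4.1  0.4  9.5]
54.1 [-6.1  0.1  7.5]
57.1 [-5.7  0.1  7.8]
60.1 [-5.3  0.1  8.1]
63.1 [-4.9  0.1  8.4]
66.1 [-4.4  0.1  8.6]
```

```bash
python3 - <<'E'
from h import *
from cell import eyes,status
s=status.read_state(); print(s['force'],s['torque'],s['eef_pos'])
for n in ['side','top']:
    p=eyes.camera_params(n); im,dd=eyes.get_image(n); pickle.dump((p,im,dd),open(f"pics/{n}12.pkl","wb")); cv2.imwrite(f"pics/{n}12.png",cv2.resize(im[90:290,200:400] if n=='side' else im[130:280,220:370],None,fx=4,fy=4,interpolation=cv2.INTER_CUBIC)[:600])
s=status.read_state(); print(s['force'],s['torque'],s['eef_pos'])
E
```

```text
[-5.2435348   2.65615061  1.21060186] [ 0.39197097  1.04985131 -0.01831543] [533.70876078 -16.63455174 207.05494919]
[-5.5924985   2.38000093  3.57628126] [ 0.37174959  1.27378151 -0.06461379] [534.31219801 -16.62664833 207.56819005]
```

View pics/side12.png

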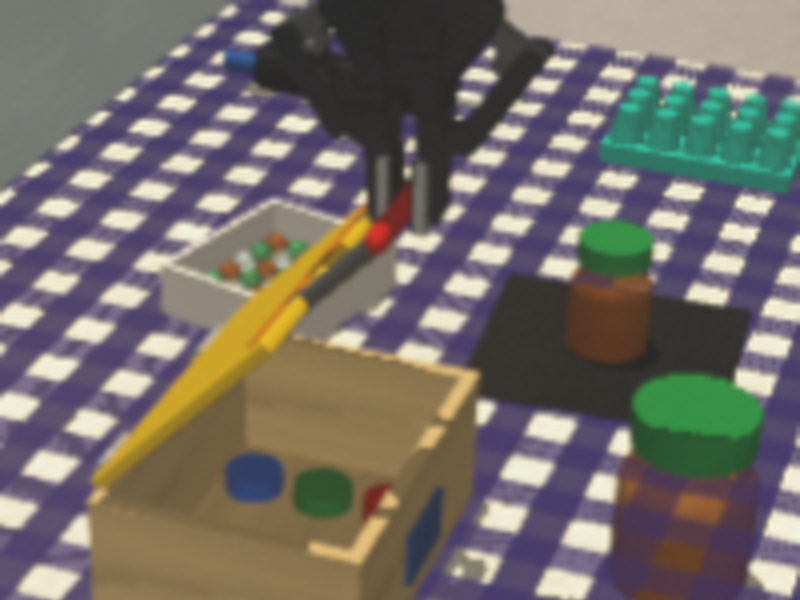

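```bash
cat > arc.py <<'E'
from h import *
from cell import status
import sys
from scipy.optimize import minimize_scalar
R0=np.array([[-0.02,-0.013,1],[0.017,1,.013],[-1,.017,-.02]])
ex=np.array([1,.015,0])/np.hypot(1,.015)
G0=np.array([474.38,-17.23,66.76])-18.7*R0[:,0]
C=G0+185*ex; k=6.0
def P(th): return C+185*(-np.cos(th)*ex)+(185*np.sin(th)+k*th)*np.array([0,0,1])
if __name__=='__main__':
    s=status.read_state(); R=Ro.from_euler('xyz',s['tool_rot']).as_matrix()
    G=s['eef_pos']-18.7*R[:,0]; v=G-C
    th=minimize_scalar(lambda t:np.linalg.norm((P(t)-G)[[0,2]]),bounds=(-.1,1.9),method='bounded').x
    u=np.array([-np.cos(th)*ex[0],0,np.sin(th)]); tg=np.array([np.sin(th),0,np.cos(th)])
    print('clock',s['clock'],'theta',np.degrees(th).round(2),'radial err',((G-P(th))@u).round(2),'yerr',(G-P(th))[1].round(1),'Frad',(s['force']@u).round(1),'Ftan',(s['force']@tg).round(1),'F',s['force'].round(1),s['torque'].round(2),'w',round(s['width'],1),'yaw err',round(go(s,[0,0,0],.015)[1],2),'tilt',R[:,0].round(3), 'C',C.round(1),'G',G.round(1))
    pos=G; t=th
    for d in map(float,sys.argv[1:]):
        t+=np.radians(d); n=P(t); print(np.degrees(t).round(1),(R.T@(n-pos)).round(1)); pos=n
E
python3 arc.py 2 2 3 3 3 3
```

```text
clock 16.225 theta 47.41 radial err -0.5 yerr -0.3 Frad 6.4 Ftan -1.7 F [-5.6  2.4  3.6] [ 0.37  1.27 -0.06] w 9.9 yaw err -0.09 tilt [-0.031  0.018 -0.999] C [659.7 -14.8  85.5] G [534.9 -17.  226.3]
49.4 [-5.   0.4  4.3]
51.4 [-4.5  0.1  4.8]
54.4 [-6.4  0.1  7.5]
57.4 [-6.   0.1  7.8]
60.4 [-5.6  0.1  8.1]
63.4 [-5.1  0.1  8.4]
```

Emit:
apply_moves(targets=[[[-6,0.2,5.5],0,5],[[-6.4,0.1,6.8],0,5],[[-6.2,0.1,7.5],0,5],[[-6,0.1,7.8],0,5]])

```text
clock: 16.73
eef_pos: [566.9, -16.3, 232.9]
tool_rot: [2.519, 1.539, 2.533]
force: [1.7, 1.5, -7.6]
width: 9.3
```

```bash
python3 arc.py 3 3 3 3 3 3
```

```text
clock 16.725 theta 59.97 radial err -0.36 yerr -0.5 Frad -7.5 Ftan -2.3 F [ 1.7  1.5 -7.6] [ 0.34 -0.47 -0.09] w 9.3 yaw err -0.09 tilt [-0.026  0.018 -0.999] C [659.7 -14.8  85.5] G [567.3 -16.6 251.6]
63.0 [-5.5  0.6  8.2]
66.0 [-4.7  0.1  8.6]
69.0 [-4.3  0.1  8.8]
72.0 [-3.8  0.1  9. ]
75.0 [-3.3  0.1  9.2]
78.0 [-2.8  0.1  9.3]
```

Emit:
apply_moves(targets=[[[-4.5,0.3,8.2],0,5],[[-4.2,0.2,8.5],0,5],[[-3.8,0.1,8.6],0,5]])

```text
clock: 17.1
eef_pos: [593.5, -15.9, 246.4]
tool_rot: [2.57, 1.538, 2.583]
force: [-1.6, 1.1, -0.9]
width: 9.4
```

```bash
python3 arc.py 3 2.5 2.5 2 2 2 2
```

```text
clock 17.1 theta 69.12 radial err -0.53 yerr -0.5 Frad -0.3 Ftan -1.9 F [-1.6  1.1 -0.9] [ 0.21  0.42 -0.03] w 9.4 yaw err -0.11 tilt [-0.028  0.017 -0.999] C [659.7 -14.8  85.5] G [594.  -16.3 265.1]
72.1 [-4.3  0.6  8.8]
74.6 [-2.8  0.1  7.7]
77.1 [-2.4  0.1  7.8]
79.1 [-1.7  0.   6.3]
81.1 [-1.5  0.   6.3]
83.1 [-1.3  0.   6.4]
85.1 [-1.   0.   6.4]
```

Emit:
apply_moves(targets=[[[-3.4,0.3,8],0,5],[[-2.7,0.1,7.2],0,5],[[-2.3,0.1,6.5],0,5]])

```text
clock: 17.48
eef_pos: [616.9, -15.8, 254.1]
tool_rot: [2.593, 1.538, 2.606]
force: [-2.1, 1.9, -4.7]
width: 9.9
```

```bash
python3 arc.py 2 2 2 1.5 1.5 1 1; python3 - <<'E'
from h import *
from cell import eyes,status
for n in ['side','top']:
    p=eyes.camera_params(n); im,dd=eyes.get_image(n); pickle.dump((p,im,dd),open(f"pics/{n}13.pkl","wb")); cv2.imwrite(f"pics/{n}13.png",cv2.resize(im[90:290,200:400] if n=='side' else im[130:280,220:370],None,fx=4,fy=4,interpolation=cv2.INTER_CUBIC)[:600])
E
```

```text
clock 17.475 theta 76.73 radial err -0.77 yerr -0.7 Frad -4.1 Ftan -3.1 F [-2.1  1.9 -4.7] [ 0.17  0.81 -0.04] w 9.9 yaw err -0.13 tilt [-0.028  0.017 -0.999] C [659.7 -14.8  85.5] G [617.5 -16.1 272.8]
78.7 [-2.5  0.7  6. ]
80.7 [-1.5  0.   6.3]
82.7 [-1.3  0.   6.4]
84.2 [-0.8  0.   4.8]
85.7 [-0.7  0.   4.8]
86.7 [-0.4  0.   3.2]
87.7 [-0.4  0.   3.2]
```

View pics/side13.png

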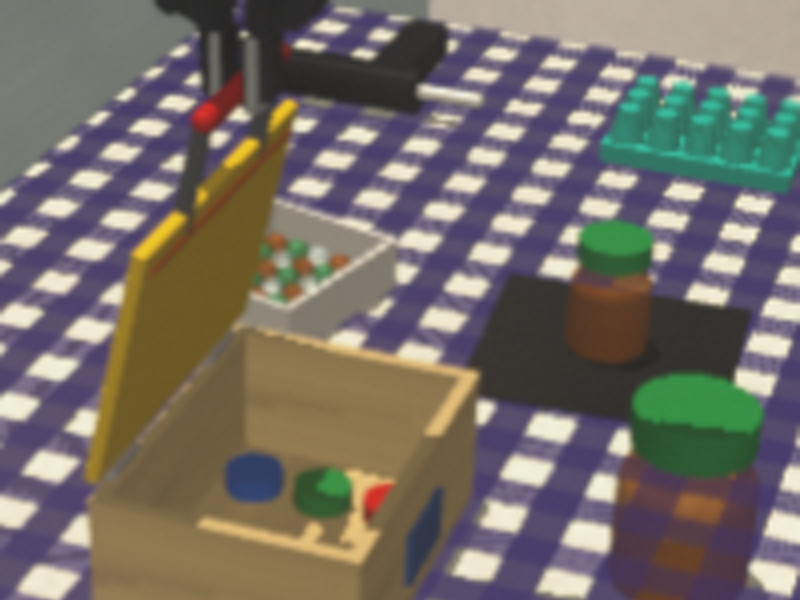

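View pics/top13.png

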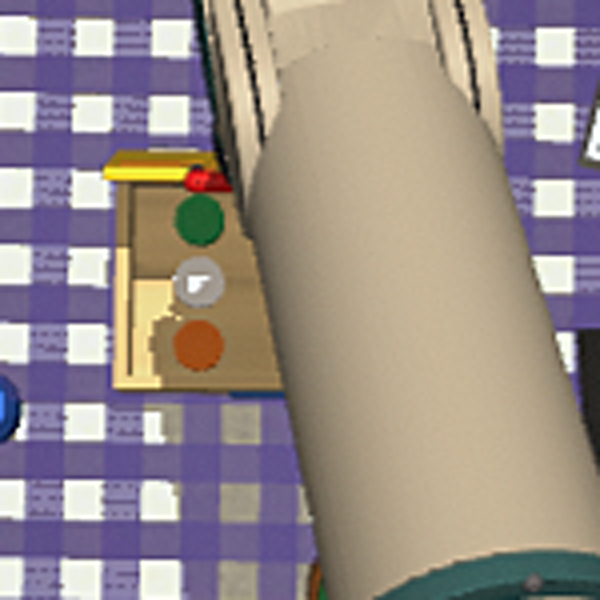

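Emit:
apply_moves(targets=[[[-1.2,0.3,6],0,5],[[-1.2,0.2,6],0,5],[[-1,0.1,5.5],0,5],[[-0.7,0.1,4.5],0,5]])

```text
clock: 18.08
eef_pos: [641.3, -15.5, 259.0]
tool_rot: [2.568, 1.541, 2.58]
force: [-2.0, -0.1, -1.6]
width: 9.5
```

```bash
python3 arc.py 1 1 1 1 1
```

```text
clock 18.075 theta 84.41 radial err -0.77 yerr -0.7 Frad -1.4 Ftan -2.1 F [-2.  -0.1 -1.6] [ 0.02  0.88 -0.01] w 9.5 yaw err -0.16 tilt [-0.025  0.016 -1.   ] C [659.7 -14.8  85.5] G [641.8 -15.8 277.7]
85.4 [-1.2  0.8  3.1]
86.4 [-0.4  0.   3.2]
87.4 [-0.4  0.   3.2]
88.4 [-0.3  0.   3.2]
89.4 [-0.2  0.   3.2]
```

Emit:
apply_moves(targets=[[[-0.5,0.2,4],0,5],[[-0.4,0.1,3.5],0,5],[[-0.3,0.1,3],0,5],[[-0.2,0,2],0,5]])

```text
clock: 18.58
eef_pos: [655.0, -15.4, 260.2]
tool_rot: [2.58, 1.541, 2.592]
force: [-2.6, -0.6, 1.3]
width: 9.7
```

```bash
python3 arc.py 1 1 1 1 1; python3 - <<'E'
from h import *
from cell import eyes,status
for n in ['side','top','wrist']:
    p=eyes.camera_params(n); im,dd=eyes.get_image(n); pickle.dump((p,im,dd),open(f"pics/{n}14.pkl","wb")); cv2.imwrite(f"pics/{n}14.png",im if n=='wrist' else cv2.resize(im[90:240,180:330] if n=='side' else im[140:240,220:320],None,fx=4 if n=='side' else 6,fy=4 if n=='side' else 6,interpolation=cv2.INTER_CUBIC)[:600])
E
python3 arc.py
```

```text
clock 18.575 theta 88.66 radial err -0.8 yerr -0.8 Frad 1.4 Ftan -2.6 F [-2.6 -0.6  1.3] [0.02 0.86 0.  ] w 9.7 yaw err -0.17 tilt [-0.025  0.015 -1.   ] C [659.7 -14.8  85.5] G [655.4 -15.7 278.9]
89.7 [-1.   0.8  3.2]
90.7 [-0.2  0.   3.2]
91.7 [-0.1  0.   3.2]
92.7 [-0.1  0.   3.2]
93.7 [-0.   0.   3.2]
clock 18.725 theta 88.67 radial err -0.78 yerr -0.8 Frad 0.5 Ftan -2.3 F [-2.3  0.3  0.4] [-0.03  0.65 -0.06] w 9.6 yaw err -0.17 tilt [-0.024  0.015 -1.   ] C [659.7 -14.8  85.5] G [655.5 -15.6 278.9]
```

View pics/side14.png

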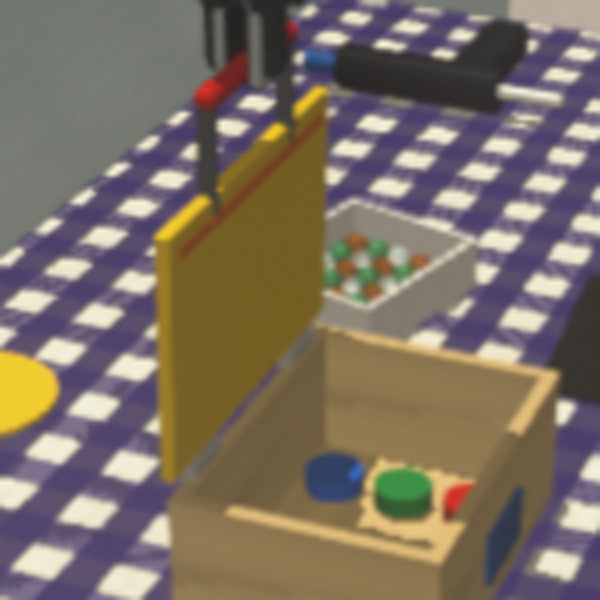

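View pics/top14.png

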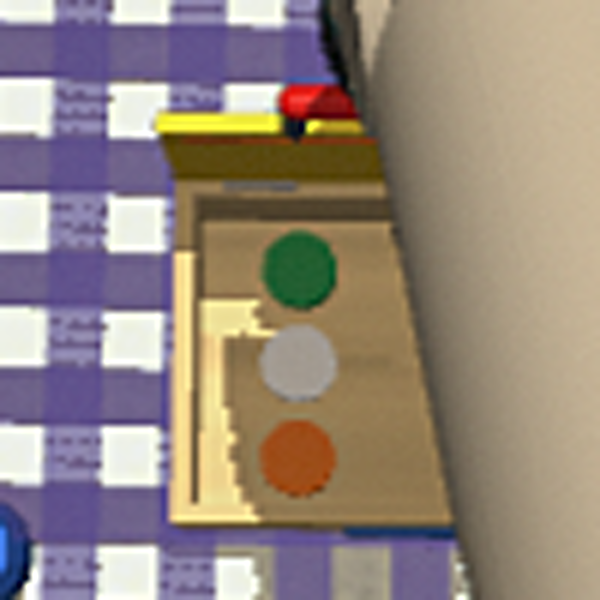

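View pics/wrist14.png

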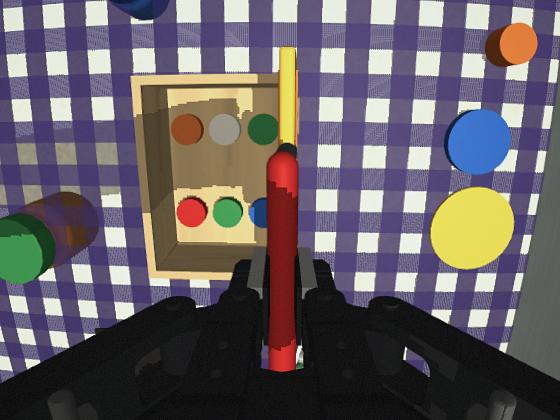

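```bash
python3 - <<'E'
from h import *
T=load('top14')[0]; S=load('side14')[0]; W,_,dw=load('wrist14')
t=lambda u,v:(T,(220+u/6-.4,140+v/6-.4)); s=lambda u,v:(S,(180+u/4-.4,90+v/4-.4))
print('bar end',tri(t(284,101),s(207,97)))
print('bar end all',tri(t(284,101),s(207,97),(W,(283,160))))
print('lid top corner',tri(t(158,124),s(166,240)), tri(s(166,240),(W,(287.5,48))))
# hinge at lid left end, model
for th in [86,88.67,90,92]:
    a=np.radians(th); ey=np.array([-.015,1,0]); ex=np.array([1,.015,0])
    H=np.array([659.7,-14.8,84])+0*ex
    for yy in [95]:
        B=H+ey*yy; Tp=B+138*(-np.cos(a)*ex+np.sin(a)*np.array([0,0,1])); bar=H+ey*45+185*(-np.cos(a)*ex+np.sin(a)*np.array([0,0,1]))
        pr=lambda X:((proj(S,X)-[180,90]+.4)*4).round(0)
        print(th,'sidecrop hinge',pr(B),'top',pr(Tp),'bar',pr(bar),'topcrop',((proj(T,Tp)-[220,140]+.4)*6).round(0),((proj(T,bar)-[220,140]+.4)*6).round(0),'wrist',proj(W,Tp).round(0),proj(W,B).round(0),proj(W,bar).round(0))
E
```

```text
bar end (array([655.2,  31.7, 271.2]), [0.9, 0.9])
bar end all (array([654.5,  32.2, 271.6]), [1.5, 0.5, 1.1])
lid top corner (array([655.3,  77.4, 220.3]), [0.9, 0.9]) (array([653.8,  78. , 220.7]), [0.1, 0.1])
86 sidecrop hinge [168. 496.] top [174. 242.] bar [225. 104.] topcrop [151. 144.] [289. 131.] wrist [276.  43.] [295.  71.] [263. 165.]
88.67 sidecrop hinge [168. 496.] top [161. 239.] bar [208. 100.] topcrop [151. 126.] [289. 106.] wrist [290.  43.] [295.  71.] [287. 165.]
90 sidecrop hinge [168. 496.] top [155. 238.] bar [199.  99.] topcrop [151. 117.] [290.  94.] wrist [297.  43.] [295.  71.] [298. 165.]
92 sidecrop hinge [168. 496.] top [145. 236.] bar [186.  97.] topcrop [151. 104.] [290.  75.] wrist [308.  43.] [295.  71.] [316. 165.]
```

Emit:
apply_moves(targets=[[[0,0,2],0,5],[[0,0,1.5],0,5],[[0,0,0.5],0,5],[[0,0,0],0,5]])

```text
clock: 19.23
eef_pos: [658.4, -15.3, 260.3]
tool_rot: [2.603, 1.541, 2.615]
force: [-2.0, 0.1, 1.1]
width: 9.8
```

```bash
python3 arc.py; python3 arc.py
```

```text
clock 19.225 theta 89.74 radial err -0.87 yerr -0.8 Frad 1.1 Ftan -2.0 F [-2.   0.1  1.1] [ 0.06  0.95 -0.02] w 9.8 yaw err -0.16 tilt [-0.026  0.015 -1.   ] C [659.7 -14.8  85.5] G [658.9 -15.6 279. ]
clock 19.225 theta 89.74 radial err -0.87 yerr -0.8 Frad 1.1 Ftan -2.0 F [-2.   0.1  1.1] [ 0.06  0.95 -0.02] w 9.8 yaw err -0.16 tilt [-0.026  0.015 -1.   ] C [659.7 -14.8  85.5] G [658.9 -15.6 279. ]
```

Emit:
apply_moves(targets=[[[0,0,1],0,5],[[0,0,0],0,5],[[0,0,0],0,5],[[0,0,0],0,5]])

```text
clock: 19.73
eef_pos: [659.4, -15.3, 260.3]
tool_rot: [2.608, 1.54, 2.62]
force: [-2.7, -0.4, 0.4]
width: 9.7
```

```bash
python3 arc.py; python3 - <<'E'
from h import *
from cell import eyes
from scipy.optimize import least_squares
d=[(474.38,66.76,1.545),(474.9,82.8,1.544),(482.3,121.9,1.544),(503,168.7,1.541),(533.7,207.1,1.534),(566.9,232.9,1.539),(593.5,246.4,1.538),(616.9,254.1,1.538),(641.3,259,1.541),(655,260.2,1.541),(658.4,260.3,1.541)]
til=[-.02,-.021,-.021,-.022,-.031,-.026,-.028,-.028,-.025,-.025,-.026]
G=np.array([(x-18.7*t,z+18.7) for (x,z,_),t in zip(d,til)])
def res(p,full=False):
    cx,cz,k=p[:3]; out=[]
    for (x,z),th in zip(G,p[3:]): out+= [cx-185*np.cos(th)-x, cz+185*np.sin(th)+k*th-z]
    return out
th0=np.arccos(np.clip((659.7-G[:,0])/185,-1,1))
# prior: first point lid level
f=least_squares(lambda p: res(p)+[ (p[3])*185*2],[659.7,85.5,6,*th0]); print(f.x[:3],np.degrees(f.x[3:]).round(1),np.array(f.fun).round(1))
im={}
for n in ['side','wrist']:
    p=eyes.camera_params(n); i,dd=eyes.get_image(n); pickle.dump((p,i,dd),open(f"pics/{n}15.pkl","wb")); cv2.imwrite(f"pics/{n}15.png",i if n=='wrist' else cv2.resize(i[90:240,180:330],None,fx=4,fy=4,interpolation=cv2.INTER_CUBIC))
E
python3 arc.py
```

```text
clock 19.725 theta 90.03 radial err -0.94 yerr -0.8 Frad 0.4 Ftan -2.7 F [-2.7 -0.4  0.4] [-0.07  1.02 -0.01] w 9.7 yaw err -0.17 tilt [-0.026  0.015 -1.   ] C [659.7 -14.8  85.5] G [659.9 -15.6 278.9]
[659.73416638  85.44065399   5.49065371] [ 0.   4.8 16.8 32.3 47.3 60.1 69.2 76.8 84.4 88.7 89.7] [-0.  -0.   0.1 -0.  -0.   0.  -0.   0.  -0.1  0.1  0.  -0.1  0.  -0.1
 -0.   0.1  0.  -0.   0.  -0.  -0.   0.   0. ]
clock 19.825 theta 90.03 radial err -0.9 yerr -0.8 Frad 2.0 Ftan -2.5 F [-2.5  0.2  2. ] [-0.03  1.02 -0.04] w 9.3 yaw err -0.17 tilt [-0.026  0.015 -1.   ] C [659.7 -14.8  85.5] G [659.9 -15.5 279. ]
```

View pics/side15.png

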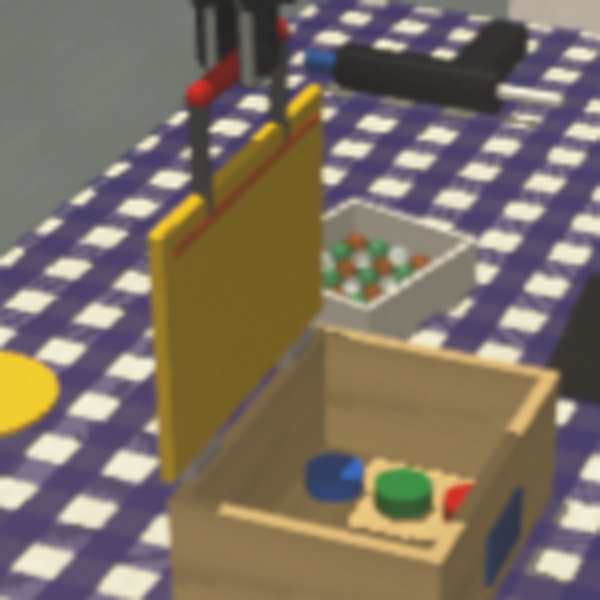

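View pics/wrist15.png

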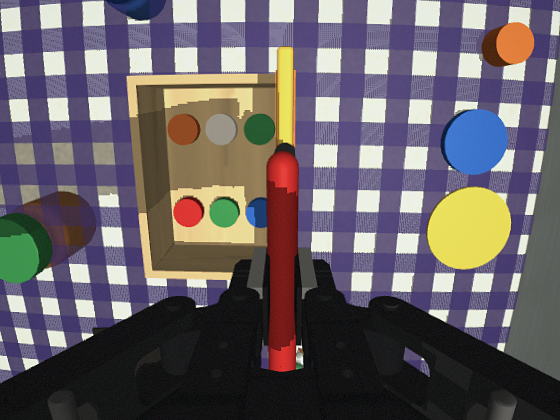

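```bash
python3 - <<'E'
from h import *
i=load('side15')[1]; cv2.imwrite('pics/fin.png',i)
E
```

```text
(no output)
```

View pics/fin.png

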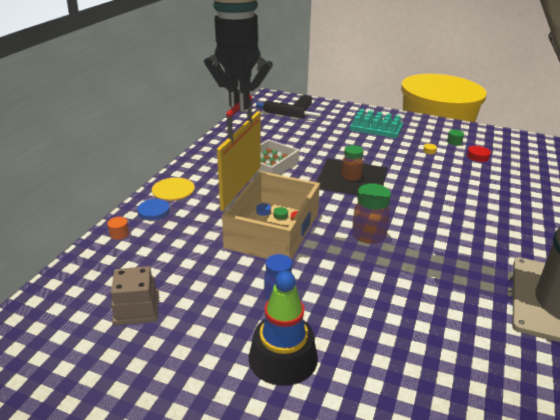

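Lid upright at (240,160) with the bar held at (238,108). The jar stands on the mat at (352,163). The tower, pot and tray are where they were. Handing in.

```bash
python3 - <<'E'
from cell import status,ctrl
s=status.read_state(); print(s['clock'],s['eef_pos'],abs(s['qd']).max(),s['width'])
print(ctrl.finish_job())
E
```

```text
19.825 [659.37177773 -15.25204479 260.29688335] 0.001641664134316283 9.310909053841458
the job is handed in; nothing more can be done
None
```

The job is done and handed in at 19.8 s, with the lid held at its balance point and the gripper closed on the red bar.

- **Jar:** I lifted the smaller amber jar with the green cap off the lid and set it down gently near the middle of the mat. The side and wrist pictures showed it upright and wholly on the mat.
- **Lid:** I gripped the red bar and swung the lid up along its arc in small steps. A circle fit to the arm's path put the hinge at x = 659.7 mm, and the bar ended at about 659.7 mm, so the lid angle is about 90.0°. In the side picture the bar end matched the position expected at 90° to within about 1 mm. The arm was at rest, with about 3 N at the wrist.
- **Left alone:** The sculpture, flowerpot and marble tray look unmoved in the last side picture.

**Where checks disagreed:**
- The bar rolled about 9 mm along the pads towards the fingertips during the swing, so the hand ended that much higher than first planned. I noticed this from a growing mismatch in the arc radius and a wrist force of about 6 N, and adjusted the path for it. The readings I took during the swing stayed under about 8 N.
- The opening reads 9.3 to 9.9 mm on the 12 mm bar, much like the 50 mm it read on the 52 mm jar. I took both as an offset in the reading.

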